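Stack a magnet puck in the press nest and hold the press at its third click

TASK

Assemble one magnetic phone-holder puck in the pocket of the green hand press: the black body first with its copper magnet up, then the white spacer ring around the magnet, then the aluminium disc on top, each lying flat and let go. Then swing the press handle over and down, past its first two clicks to the third, so that the orange pad clamps the stack, and keep holding the handle there against its return spring: the program finishes while still holding it down. Leave the carton, the cleaner bottle and the tape roll alone.

Things in the scene. Friction and masses are not known exactly. Their poses are not given: they have to be found in the camera images.
- press: green hand press, bolted down; origin on the bench under the pocket's centre, z up, x from the pocket towards the hinge, y across. Base 310 x 130 x 12 mm, x from -80 to 230. The pocket's white faceted jaws on the +x and -x sides reach 42 mm out and 59 mm above the bench; on the +y and -y sides the pocket is open from its floor up, slots 34 mm wide for the fingers: place parts with the fingers closing along y.
- nest (a point): centre of the pocket floor, 20 mm above the bench; axes as the press. The pocket is 59 mm across for 56 mm round parts and 39 mm deep; the upper 6 mm flare out by 3.5 mm as a lead-in. The full stack is 36 mm tall, so the disc's face ends 3 mm below the jaws' top.
- hinge (a point): middle of the lever's hinge pin, 95 mm above the bench and 135 mm from the pocket's axis along the press's +x; the pin runs along y. Two green cheeks, 82 mm apart over all, rise to 118 mm above the bench around it.
- lever (a joint): lever angle, rad: 0 = open (up, leaning 3 degrees back from the pocket), growing as the handle swings over and down towards -x. Clicks at 1.02, 1.32 and, with the lever level, 1.62; end stop 1.65; 1.585 and up counts as the third. Springs open from anywhere when let go. Handle force, square to the lever: 3 N at 0, 3 to 6 N on the way, up to 10 N at the bump 0.2 before each click, 14 to 18 N held on the stack.
- plunger: brass ball plunger behind the hinge (its ball is the origin) that rides over three steel pins on the lever's click plate: this makes the clicks. Nothing to handle.
- handle: round cross-bar at the lever's end, along its own y (parallel to the hinge pin), 170 mm long; rubber sleeves 20 mm thick from 22 to 85 mm either side of its middle (origin), where the 24 mm wide lever joins. 215 mm from the pin: at lever 0 about 310 mm above the bench, at the third click 95 mm, and 80 mm to the -x side of the pocket's axis. It turns freely about its own y.
- foot: spring-mounted presser foot under the lever, 135 mm from the hinge pin: orange pad, 44 mm diameter; origin at the centre of its lower face, z towards the lever. Gives up to 14 mm: 3 N, then 1 N more per mm; meets the stack at lever 1.57. With the lever open it stands out 46 mm from the lever towards the pocket, 205 to 255 mm above the bench, some 85 mm from the pocket's axis.
- puck_body: black alloy puck body, 56 mm diameter, 18 mm thick, with a copper-coloured round magnet standing 6 mm up from the middle of its top (30 mm diameter); origin at the centre of its underside, z up; 120 g or so. Starts on the blue mat, magnet up.
- spacer: white plastic spacer ring, 56 mm outside, 36 mm inside, 10 mm thick; origin at the centre of its underside, z up; 20 g or so. Starts flat on the blue mat. Seated on the body its underside is 18 mm above the pocket floor.
- top_disc: plain aluminium disc, 56 mm diameter, 8 mm thick; origin at the centre of its underside, z up; 50 g or so. Starts flat on the blue mat. Seated on the spacer its underside is 28 mm above the pocket floor.
- kit_mat: blue mat fixed on the bench, 230 x 260 x 3 mm, origin at the centre of its underside, z up; the three parts lie on it in any order, at least 105 mm between centres.
- carton: pink product carton, 100 x 70 x 55 mm, standing on the bench; origin at the centre of its underside. To be left alone.
- cleaner: white bottle with blue cap, 52 mm diameter, 140 mm tall; origin at the centre of its underside. To be left alone.
- tape_roll: roll of brown tape lying flat, 90 mm diameter, 48 mm tall; origin at the centre of its underside. To be left alone.
Things that resemble listed ones, but are neither listed nor needed, are in the scene too. Leave any purple, turquoise or yellow look-alike of the puck_body alone.

How it is judged:
By the outcome, as a careful person would: the job done as asked, in the order asked, and still so for the second after the job is handed in, while the arm keeps its last pose, push and grip.
It also fails if it takes over 72 s, if anything falls off the work surface, if the arm or the gripper's body presses on something with over 40 N, if the wrist force passes 120 N, or if a joint passes its speed limit or range.

ROBOT

A 6-joint arm with a two-finger parallel gripper is mounted at the origin on the work surface. World frame = base frame: x ahead of the robot, y to its left, z up, the work surface at z = 0. Lengths are in m, angles in degrees, forces in N, time in s.
With the tool pointing down it reaches from about 0.4 to 0.825 m from the base axis. Payload 7 kg.
Tool frame: the origin (TCP) lies between the finger pads; the fingertips stand 22 mm ahead of it and the grasp point (between the pads) lies 3 mm ahead of it; z points along the fingers, y is the direction in which the jaws open and shut (so a half turn about z gives the same grasp; the last joint's range is limited). The gripper opens to 88 mm and grips with 3 to 60 N. Pads are 19 mm wide; open, the fingers measure 130 mm over their backs; the gripper's body (78 mm by 193 mm) begins 47 mm behind the grasp point.
Start: joints at [-47.091, 20.546, 0.682, 0, -70.136, -16.507], TCP at [0.3, -0.605, 0.249] pointing down, gripper open.
Joint ranges: [-176.03, 176.03], [-82.01, 121.73], [-58.28, 71.71], [-173.87, 95.51], [-174.79, -0.11], [-173.66, 173.66]. Speed limits (degrees/s): [136.94, 136.94, 172.46, 180, 180, 180].

INTERFACE

Orientations are given as [roll, pitch, yaw] about the fixed x, y, z axes, in that order (R = Rz(yaw) Ry(pitch) Rx(roll)).
In Python, from plant import telemetry, cams, r gives the robot as it stands.
- The arm moves only by the tool carry_out, never from a script. Its argument "commands" is one flat list of numbers, 5 for each row, row after row: the shift along the world's x, y, z as a fraction of full scale, then the turn about the world's z as a fraction of full scale, then the gripper's target within -1 to 1 (shut at 1, half-way at 0, fully open at -1). In form: [x, y, z, turn, claw, x, y, z, turn, claw, ...]. A call has 1 to 8 rows; each row shifts and turns the commanded pose from where the row before left it; what a row does not reach is not made up. Full scale, the value 1, is 0.04 m for a shift and 4 degrees for a turn. A row lasts 1/10 s, in which the tool goes at most 50 mm and 8.59 degrees, less where a joint would pass 70% of its speed; a pose out of reach is approached as far as the arm can. A call with a number of a shift or a turn outside -1 to 1 is refused whole. A call with a gripper value outside its range is refused whole. The fingers move at their own pace and stop on an object; "grip_force" is the grip in N (left out, the last holds). Time passes only in rows, so rows that do not move let the fingers close. It gives the time, the measured TCP pose, the force and the opening at its end, in the units of the state.
- telemetry.get_state(): the state, without advancing time (a new reading comes with each control period).
- cams.capture(name): name is "scene" or "side" or "wrist"; returns a dict with "frame" (480x640x3 uint8, red, green, blue), "camera_matrix" (3x3 intrinsics, pixels), "camera_from_world" (4x4, takes a point from world to camera coordinates); the wrist camera has in their place "mount" (4x4, takes a point from camera to tool coordinates, whose origin is the TCP and whose axes are the flange's). Camera axes: x right, y down, z forward; pixel columns grow to the right and rows downward; lengths in m; the calibration is good to about 2 mm. A picture is of the moment at which its call begins: read the wrist's pose just before it. There is no depth.
- r.close_job(): hands the job in, once; it reports no verdict.
The state is a dict: "time_s": time; "joints": joint angles; "qd": joint speeds; "joint_torque": joint torques, N m; "tcp_pos": TCP position; "eef_rot": TCP orientation; "contact_force": force on the tool from outside, world axes, zero at the start; "moment": the same for the moment, N m; "gripper_width": finger opening in m.
Only numpy, scipy, OpenCV 4.12 (cv2) and the standard library are available. Lean on these libraries where they do the work, as an engineer would, in place of code of your own. Each camera call takes 0.05 s, during which the arm holds its last target. There are 200 camera calls.

## Working session

There is one attempt and no reset: what is moved stays moved. The work goes in short steps, Python scripts to look and compute and a tool call to move; the robot and the scene stay as the last step left them, time stands still between calls to the robot, and variables do not carry over. Pictures are saved under pics/ and viewed, about 8 in all and at most 12, crops included, and the job is handed in when it is done.

Besides the shell and the picture viewer there is one more tool, called after "Emit:" by a JSON object that holds its "fn" and its "kwargs". carry_out: Moves the arm, as the interface text tells. Shift numbers are shares of 0.04 m and turn numbers shares of 4 degrees, none past 1 either way. Its arguments: {"type":"object","properties":{"commands":{"type":"array"},"grip_force":{"type":"number"}},"required":["commands"]}

```bash
mkdir -p pics; cat > h.py <<'E'
import numpy as np, cv2
from plant import telemetry, cams, r
from scipy.spatial.transform import Rotation as R
def snap(n,f):
    s=telemetry.get_state(); c=cams.capture(n)
    K=np.array(c["camera_matrix"])
    if n=="wrist":
        T=np.eye(4);T[:3,:3]=R.from_euler('xyz',s["eef_rot"],degrees=True).as_matrix();T[:3,3]=s["tcp_pos"]
        W=T@np.array(c["mount"])
    else: W=np.linalg.inv(np.array(c["camera_from_world"]))
    np.savez("pics/"+f+".npz",K=K,W=W,im=c["frame"])
    cv2.imwrite("pics/"+f+".png",c["frame"][:,:,::-1]); return s
def ld(f):
    d=np.load("pics/"+f+".npz"); return d["K"],d["W"],d["im"]
def ray(f,u,v,z):
    K,W,_=ld(f); d=W[:3,:3]@np.linalg.inv(K)@[u,v,1]; o=W[:3,3]; return (o+d*(z-o[2])/d[2]).round(4)
def proj(f,P):
    K,W,_=ld(f); P=np.atleast_2d(P); c=(P-W[:3,3])@W[:3,:3]; p=c@K.T; return p[:,:2]/p[:,2:]
E
python3 -c "
from h import *
s=snap('scene','s0');snap('side','d0');snap('wrist','w0');print(s)
a=cv2.imread('pics/w0.png');print(ld('s0')[1],ld('d0')[1],ld('w0')[1])"
```

```text
{'time_s': 0.0, 'joints': array([-4.70937070e+01,  2.05912307e+01,  6.32414004e-01, -1.95758798e-02,
       -7.01368266e+01, -1.65082110e+01]), 'qd': array([ 0.04460214, -0.00834912, -0.01385617, -0.03519558, -0.07531379,
        0.00058675]), 'joint_torque': array([-4.33679752e-04, -5.82718134e+01,  2.93046999e+01,  6.99684441e+00,
        6.78255004e-03, -1.45636864e-04]), 'tcp_pos': array([ 0.29988453, -0.60420188,  0.24761636]), 'eef_rot': array([ 1.79903070e+02, -9.53594082e-03, -1.53608577e+02]), 'contact_force': array([-0.4512024 ,  1.0538851 , -0.03795242]), 'moment': array([-0.04232229,  0.00394689, -0.00573641]), 'gripper_width': 0.087795213421588}
[[-0.56184725  0.63257172 -0.53308601  1.11789895]
 [ 0.82703506  0.44390281 -0.34491058  0.28291101]
 [ 0.0184577  -0.63466788 -0.77256456  0.99167583]
 [ 0.          0.          0.          1.        ]] [[-0.90249228 -0.22453878  0.36754595  0.15921399]
 [-0.43036206  0.50421616 -0.74870192  0.81565651]
 [-0.01720999 -0.83387553 -0.55168416  0.82851831]
 [ 0.          0.          0.          1.        ]] [[-0.44405939  0.85445409  0.26966546  0.22594688]
 [ 0.8959964   0.42303059  0.13503915 -0.639518  ]
 [ 0.00130802  0.30158469 -0.9534385   0.38353222]
 [ 0.          0.          0.          1.        ]]
```

View pics/s0.png

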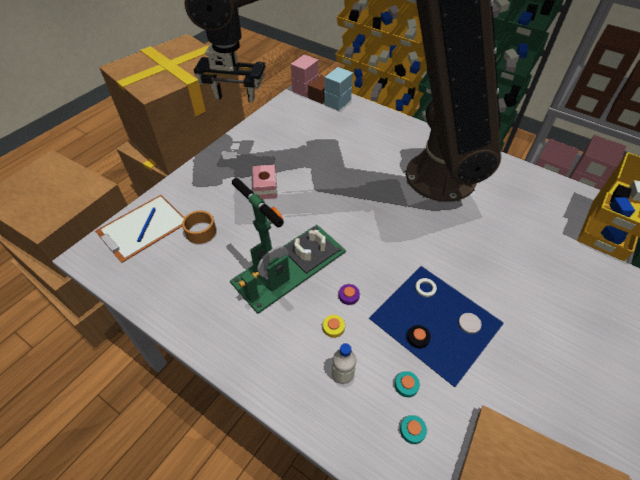

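View pics/d0.png

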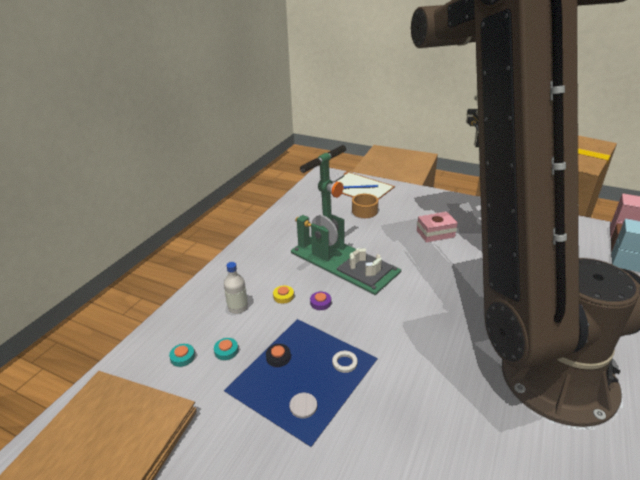

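Scene view: body magnet (419,335), spacer (426,288), disc (470,323), pocket jaws around (310,244), base corners near (345,248), (232,281), (260,307). Side view: magnet (278,352), spacer (345,361), disc (303,405), pocket (365,262).

```bash
cat > m.py <<'E'
from h import *
def blob(f,u,v,rad,cond):
    im=ld(f)[2].astype(int); m=cond(im[...,0],im[...,1],im[...,2])
    yy,xx=np.mgrid[:480,:640]; m&=(np.hypot(xx-u,yy-v)<rad)
    return xx[m].mean(),yy[m].mean(),m.sum()
cop=lambda r,g,b:(r>150)&(r>g*1.5)&(r>b*1.5)
wh=lambda r,g,b:(r>120)&(g>100)
for n,z,c,ps,pd in [('body',.027,cop,(419,335),(278,352)),('spacer',.012,wh,(426,288),(345,361)),('disc',.010,wh,(470,323),(303,405))]:
    for f,p in (('s0',ps),('d0',pd)):
        u,v,k=blob(f,*p,18,c); print(n,f,round(u,1),round(v,1),k,ray(f,u,v,z))
for f,pts in (('s0',[(345,248),(232,281),(260,307)]),('d0',[(399,268),(376,289),(292,252)])):
    print([ray(f,*p,.012) for p in pts])
# handle ends, jaws
print(ray('s0',310,243,.05),ray('d0',366,262,.05),ray('s0',236,182,.31),ray('s0',281,222,.31),ray('d0',303,167,.31),ray('d0',345,149,.31))
a=cv2.resize(ld('s0')[2][160:330,210:370],None,fx=4.5,fy=3.5*4.5/3.5*.75)[:, :, ::-1]
b=cv2.resize(ld('d0')[2][130:310,270:430],None,fx=4,fy=4)[:,:,::-1]
a=cv2.resize(ld('s0')[2][170:320,215:365],(400,400),interpolation=cv2.INTER_CUBIC)
b=cv2.resize(ld('d0')[2][145:295,270:420],(400,400),interpolation=cv2.INTER_CUBIC)
cv2.imwrite('pics/c0.png',np.hstack([a,b])[:,:,::-1])
E
python3 m.py
```

```text
body s0 419.4 333.5 97 [0.5773 0.2068 0.027 ]
body d0 277.5 350.5 101 [0.5791 0.206  0.027 ]
spacer s0 426.9 285.1 211 [0.4283 0.1581 0.012 ]
spacer d0 344.5 360.5 307 [0.4359 0.1573 0.012 ]
disc s0 469.8 322.2 333 [0.4661 0.2971 0.01  ]
disc d0 303.0 404.4 530 [0.468  0.2964 0.01  ]
[array([ 0.4486, -0.0914,  0.012 ]), array([ 0.7174, -0.2794,  0.012 ]), array([ 0.7361, -0.1666,  0.012 ])]
[array([ 0.4285, -0.2136,  0.012 ]), array([ 0.4562, -0.1016,  0.012 ]), array([ 0.7415, -0.1575,  0.012 ])]
[ 0.5156 -0.1661  0.05  ] [ 0.5063 -0.1543  0.05  ] [ 0.6347 -0.2817  0.31  ] [ 0.6711 -0.1244  0.31  ] [ 0.6807 -0.1381  0.31  ] [ 0.6273 -0.2845  0.31  ]
```

View pics/c0.png

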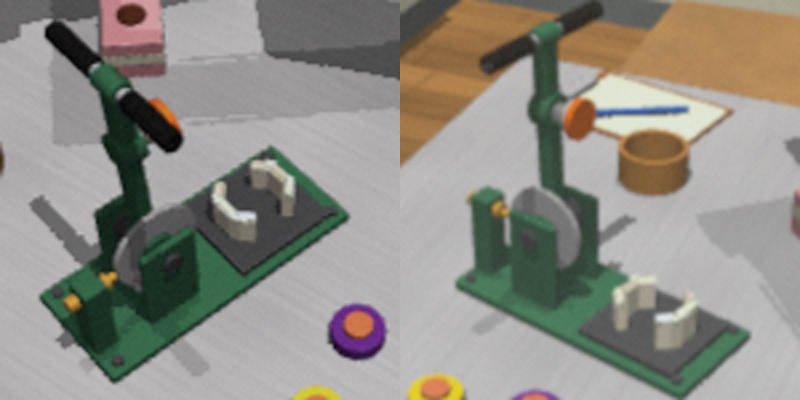

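```bash
cat > p.py <<'E'
from h import *
from scipy.optimize import least_squares
C={'fr':(-.08,.065,.012),'fl':(-.08,-.065,.012),'br':(.23,.065,.012),'bl':(.23,-.065,.012),'h+':(.146,.083,.31),'h-':(.146,-.083,.31)}
O={'s0':{'fr':(345.5,250),'fl':(316.2,225.5),'bl':(230.7,281.4),'br':(258.1,312.9),'h-':(236.5,183),'h+':(279,221.5)},
   'd0':{'br':(291.7,252),'fl':(400.5,270.6),'fr':(375.7,293.9),'h-':(343.5,149.2),'h+':(304,167.8)}}
def res(p,full=False):
    M=R.from_euler('z',p[2]).as_matrix(); o=[]
    for f in O:
        for k in O[f]: o.append(proj(f,M@np.array(C[k])+[p[0],p[1],0])[0]-O[f][k])
    return np.array(o) if full else np.ravel(o)
s=least_squares(res,[.51,-.16,-.2],loss='soft_l1'); print(s.x[:2],np.degrees(s.x[2])); print(res(s.x,1).round(1))
E
python3 p.py
```

```text
[ 0.51241931 -0.16678328] -14.292629390367896
[[ 1.2 -0.3]
 [ 0.9 -1.8]
 [-1.1 -1.2]
 [-0.1 -0.4]
 [-0.6 -1.6]
 [ 1.8  1.9]
 [-2.1 -1.3]
 [ 1.4 -1. ]
 [-0.1 -0.4]
 [-0.7 -0.4]
 [-1.7  2.1]]
```

Emit:
{"fn": "carry_out", "kwargs": {"commands": [0.4,1,0,-0.8,-1,0.4,1,0,-0.8,-1,0.4,1,0,-0.8,-1,0.4,1,0,-0.8,-1,0.4,1,0,-0.8,-1,0.4,1,0,-0.8,-1,0.4,1,0,-0.8,-1,0.4,1,0,-0.8,-1], "grip_force": 20}}

```text
time_s: 0.95
tcp_pos: [0.4283, -0.2829, 0.2486]
eef_rot: [180.0, 0.0, -179.3]
contact_force: [1.6, 0.1, 0.4]
gripper_width: 0.0874
```

Emit:
{"fn": "carry_out", "kwargs": {"commands": [0,1,0,-0.9,-1,0,1,0,-0.9,-1,0,1,0,-0.9,-1,0,0,0,-0.9,-1,0,0,0,0,-1,0,0,0,0,-1]}}

```text
time_s: 1.55
tcp_pos: [0.4281, -0.1647, 0.2486]
eef_rot: [-180.0, -0.0, 166.5]
contact_force: [-0.3, 0.7, 0.0]
gripper_width: 0.0878
```

```bash
python3 -c "
from h import *
s=snap('wrist','w1');print(s['tcp_pos'],s['eef_rot'],s['contact_force'],ld('w1')[0])"
```

```text
[ 0.42809387 -0.16466164  0.24855019] [-1.79998375e+02 -2.57436203e-03  1.66518622e+02] [-0.34391391  0.66850881  0.00609912] [[345.70884192   0.         317.01958822]
 [  0.         345.70884192 244.57930299]
 [  0.           0.           1.        ]]
```

View pics/w1.png

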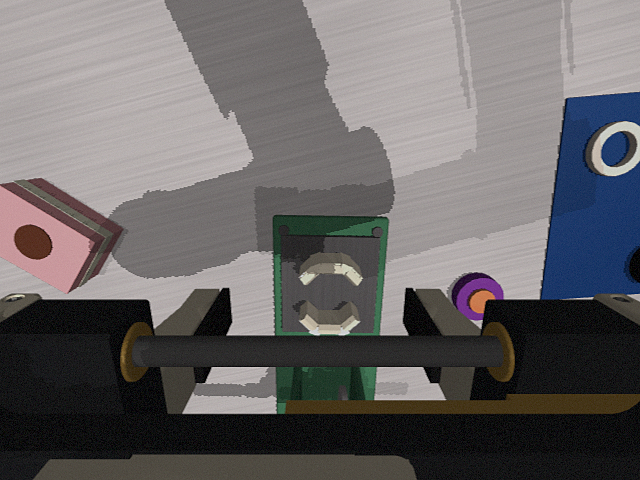

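Emit:
{"fn": "carry_out", "kwargs": {"commands": [0,1,0,0,-1,0,1,0,0,-1,0,1,0,0,-1,0.2,1,0,0,-1,0.3,1,0,0,-1,0.5,1,0,0,-1,0.5,1,0,0,-1,0.5,1,0,0,-1]}}

```text
time_s: 2.4
tcp_pos: [0.5091, 0.1562, 0.2484]
eef_rot: [-180.0, 0.0, 166.4]
contact_force: [1.2, -0.7, 0.6]
gripper_width: 0.0877
```

Emit:
{"fn": "carry_out", "kwargs": {"commands": [0.5,1,0,0,-1,0,0.6,0,0,-1,0,0,0,0,-1,0,0,0,0,-1]}}

```text
time_s: 2.8
tcp_pos: [0.5285, 0.2189, 0.2477]
eef_rot: [-179.9, -0.1, 166.4]
contact_force: [0.7, -0.6, 0.8]
gripper_width: 0.0877
```

```bash
python3 -c "
from h import *
s=snap('wrist','w2');print(s['tcp_pos'],s['eef_rot'],s['time_s'])"
```

```text
[0.52845426 0.21888461 0.24770591] [-1.79924356e+02 -5.37388785e-02  1.66413834e+02] 2.8
```

View pics/w2.png

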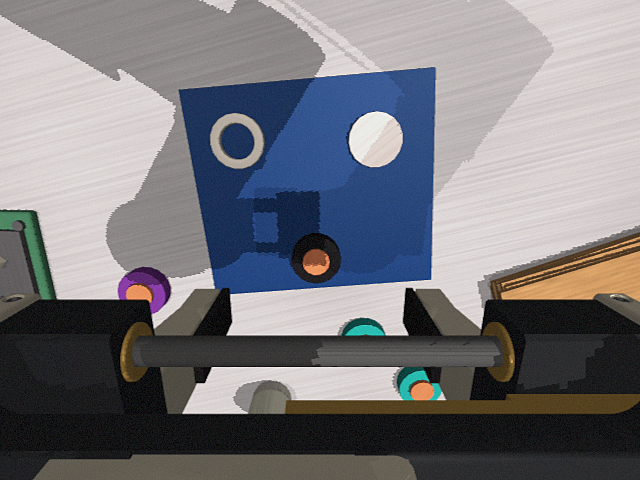

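w1: press front corners (274,216)/(389,216), jaws centred about u=329. w2: magnet (316,262), spacer (237,140), disc (376,139).

```bash
cat > q.py <<'E'
from h import *
im=ld('w2')[2].astype(int); r_,g,b=im[...,0],im[...,1],im[...,2]
def ell(m,u,v,rad,z,n):
    yy,xx=np.mgrid[:480,:640]; m=(m&(np.hypot(xx-u,yy-v)<rad)).astype(np.uint8)
    c=max(cv2.findContours(m,cv2.RETR_EXTERNAL,cv2.CHAIN_APPROX_NONE)[0],key=len)
    P=np.array([ray('w2',*q[0],z)[:2] for q in c])
    from scipy.optimize import least_squares
    s=least_squares(lambda p:np.hypot(*(P-p[:2]).T)-p[2],[*P.mean(0),.028],loss='soft_l1',f_scale=.0005).x
    print(n,s.round(4))
ell(r_>g*1.35,316,262,22,.027,'magnet')
ell(r_>b*.9,237,140,36,.013,'spacer'); ell(r_>b*.9,376,139,36,.011,'disc')
K=[ray('w1',274,216,.012),ray('w1',389,216,.012)]; print(K,(K[0]+K[1])/2,np.degrees(np.arctan2(*(K[1]-K[0])[[1,0]])))
M=R.from_euler('z',-14.3,degrees=True).as_matrix()
im=np.ascontiguousarray(ld('w1')[2][:,:,::-1])
f=lambda L:proj('w1',(M@np.array(L).T).T+[.5124,-.1668,0])
for z,rad,c in((.059,.033,(0,0,255)),(.02,.0295,(255,0,0)),(.059,.042,(0,200,0))):
    t=np.linspace(0,6.28,60); p=f(np.c_[rad*np.cos(t),rad*np.sin(t),0*t+z])
    cv2.polylines(im,[np.round(p*16).astype(np.int32)],True,c,1,shift=4)
p=f([(-.08,-.065,.012),(-.08,.065,.012),(.23,.065,.012),(.23,-.065,.012)]); cv2.polylines(im,[np.round(p).astype(np.int32)],True,(0,255,255),1); print(p)
cv2.imwrite('pics/w1o.png',cv2.resize(im[200:350,230:430],(800,600),interpolation=cv2.INTER_NEAREST))
E
python3 q.py
```

```text
magnet [0.5764 0.2065 0.0153]
spacer [0.4341 0.1578 0.0273]
disc [0.4661 0.2964 0.0273]
[array([ 0.4191, -0.2101,  0.012 ]), array([ 0.4487, -0.087 ,  0.012 ])] [ 0.4339  -0.14855  0.012  ] 76.4796241317653
[[273.99315548 215.70419026]
 [391.99357862 217.30609996]
 [374.10499928 437.94187909]
 [279.37969151 436.87321634]]
```

View pics/w1o.png

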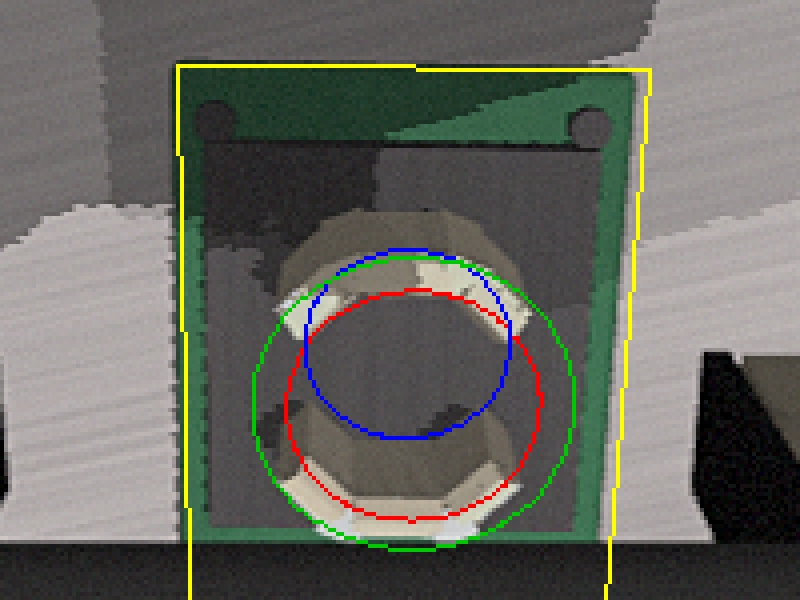

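Pocket looks about 2.3 mm towards press -y of the model: nest at (0.512,-0.169). Now pick the body.

Emit:
{"fn": "carry_out", "kwargs": {"commands": [0.6,-0.15,-0.5,-0.09,-1,0.6,-0.16,-0.5,-0.08,-1,0,0,-0.8,0,-1,0,0,-0.8,0,-1,0,0,-0.8,0,-1,0,0,-0.8,0,-1,0,0,-0.8,0,-1,0,0,-0.5,0,-1]}}

```text
time_s: 3.65
tcp_pos: [0.5754, 0.2048, 0.0266]
eef_rot: [-179.9, -0.1, 165.6]
contact_force: [0.9, -0.4, 0.4]
gripper_width: 0.087
```

Emit:
{"fn": "carry_out", "kwargs": {"commands": [0,0,0,0,-1,0,0,0,0,0.6,0,0,0,0,0.6,0,0,0,0,0.6,0,0,0,0,0.6,0,0,0,0,0.6,0,0,0,0,0.6], "grip_force": 25}}

```text
time_s: 4.35
tcp_pos: [0.5762, 0.2069, 0.029]
eef_rot: [180.0, 0.0, 165.7]
contact_force: [-0.8, -1.2, 4.6]
gripper_width: 0.0551
```

Emit:
{"fn": "carry_out", "kwargs": {"commands": [0,0,0.6,0,0.6,0,0,0.9,0,0.6,-0.1,-0.4,0.9,0,0.6,-0.15,-0.9,0,0,0.6,-0.15,-1,0,0,0.6,-0.15,-1,0,0,0.6,-0.15,-1,0,0,0.6,-0.15,-1,0,0,0.6]}}

```text
time_s: 5.15
tcp_pos: [0.5415, -0.0063, 0.1245]
eef_rot: [180.0, -0.0, 165.7]
contact_force: [1.4, 0.5, -1.2]
gripper_width: 0.0551
```

Emit:
{"fn": "carry_out", "kwargs": {"commands": [-0.2,-1,0,0,0.6,-0.2,-1,0,0,0.6,-0.2,-1,0,0,0.6,-0.16,-0.8,0,0,0.6,0,-0.3,0,0,0.6,0,0,0,0,0.6,0,0,0,0,0.6]}}

```text
time_s: 5.85
tcp_pos: [0.5118, -0.1687, 0.1244]
eef_rot: [180.0, -0.0, 165.7]
contact_force: [0.3, 0.2, -0.7]
gripper_width: 0.0552
```

```bash
python3 -c "
from h import *
s=snap('wrist','w3');print(s['tcp_pos'],s['eef_rot'],s['gripper_width'],s['contact_force'])
a=cv2.imread('pics/w3.png')[130:430,120:520];cv2.imwrite('pics/w3c.png',cv2.resize(a,(800,600)))"
```

```text
[ 0.51182023 -0.1686922   0.12440366] [ 1.79990114e+02 -6.86511960e-03  1.65687588e+02] 0.05522039093850753 [ 0.27461627  0.20704902 -0.70479385]
```

View pics/w3c.png

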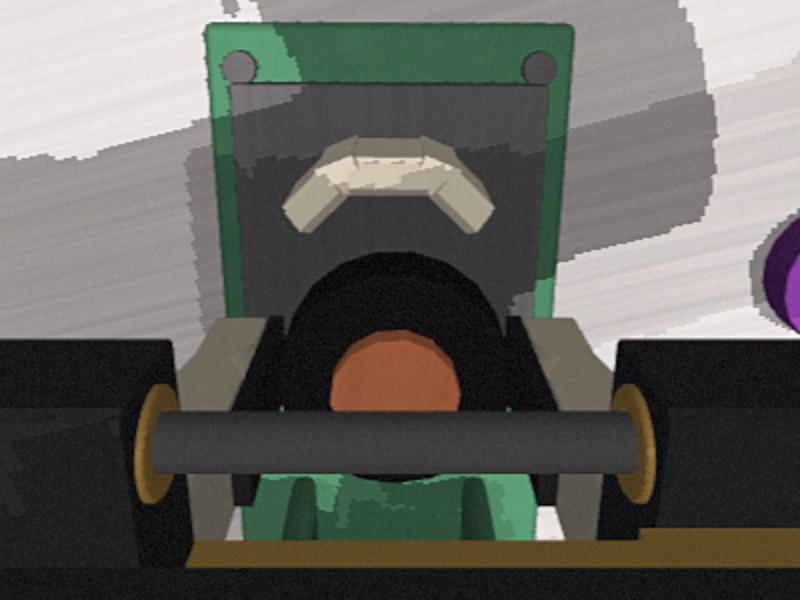

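```bash
python3 -c "
from h import *
M=R.from_euler('z',-14.3,degrees=True).as_matrix()
P=np.array([(-.042,0,.059),(-.033,0,.059),(-.0295,0,.053),(-.042,0,.02),(-.08,0,.012),(0,0,.128-.003)])
for o in ((.5118,-.169),(.5114,-.1705)):
  print(((proj('w3',P@M.T+[*o,0])-[120,130])*2).round(1).tolist())
"
```

```text
[[388.9, 156.1], [389.0, 185.7], [389.2, 192.0], [389.7, 133.6], [389.6, 19.6], [387.2, 401.5]]
[[383.6, 156.0], [383.8, 185.7], [384.1, 192.0], [385.3, 133.6], [385.1, 19.6], [380.3, 401.5]]
```

```bash
python3 -c "
from h import *
M=R.from_euler('z',-14.3,degrees=True).as_matrix()
P=np.array([(-.015,0,.1224),(-.028,0,.1164),(0,0,.1224)])
for d in (0,.001): print(((proj('w3',(P+[d,0,0])@M.T+[.5118,-.1687,0])-[120,130])*2).round(1).tolist())
"
```

```text
[[388.4, 334.9], [388.4, 269.7], [388.6, 395.0]]
[[388.4, 339.0], [388.5, 273.9], [388.6, 398.9]]
```

Emit:
{"fn": "carry_out", "kwargs": {"commands": [0.012,-0.052,-0.5,0,0.6,0,0,-0.4,0,0.6,0,0,-0.25,0,0.6,0,0,-0.15,0,0.6,0,0,-0.15,0,0.6,0,0,-0.15,0,0.6,0,0,0,0,0.6]}}

```text
time_s: 6.6
tcp_pos: [0.5119, -0.1709, 0.06]
eef_rot: [-180.0, -0.0, 165.7]
contact_force: [0.4, -0.5, -1.8]
gripper_width: 0.0556
```

No contact inside the jaws; continue to the floor.

Emit:
{"fn": "carry_out", "kwargs": {"commands": [0,0,-0.12,0,0.6,0,0,-0.12,0,0.6,0,0,-0.09,0,0.6,0,0,0,0,0.6,0,0,0,0,0.6]}}

```text
time_s: 7.1
tcp_pos: [0.5122, -0.1711, 0.0473]
eef_rot: [-180.0, -0.0, 165.7]
contact_force: [-0.1, -0.9, -1.1]
gripper_width: 0.0553
```

Emit:
{"fn": "carry_out", "kwargs": {"commands": [0,0,-0.03,0,0.6,0,0,0,0,0.6,0,0,0,0,-1,0,0,0,0,-1,0,0,0,0,-1,0,0,0,0,-1,0,0,0,0,-1]}}

```text
time_s: 7.8
tcp_pos: [0.5123, -0.1711, 0.0462]
eef_rot: [180.0, 0.0, 165.7]
contact_force: [0.3, 0.3, -0.4]
gripper_width: 0.0858
```

Emit:
{"fn": "carry_out", "kwargs": {"commands": [0,0,0.3,0,-1,0,0,0.6,0,-1,0,0,0.8,0,-1,0,0,0.5,0,-1,0,0,0,0,-1,0,0,0,0,-1]}}

```text
time_s: 8.4
tcp_pos: [0.5125, -0.171, 0.1353]
eef_rot: [180.0, 0.1, 165.7]
contact_force: [-1.1, 0.3, -0.6]
gripper_width: 0.0877
```

```bash
python3 -c "
from h import *
s=snap('wrist','w4');print(s['tcp_pos'],s['eef_rot'],s['gripper_width'],s['contact_force'])
a=cv2.imread('pics/w4.png')[130:430,120:520];cv2.imwrite('pics/w4c.png',cv2.resize(a,(800,600)))"
```

```text
[ 0.51245096 -0.17102696  0.13525603] [1.79961166e+02 1.04774134e-01 1.65715385e+02] 0.08766908953745532 [-1.06299043  0.33418695 -0.5876116 ]
```

View pics/w4c.png

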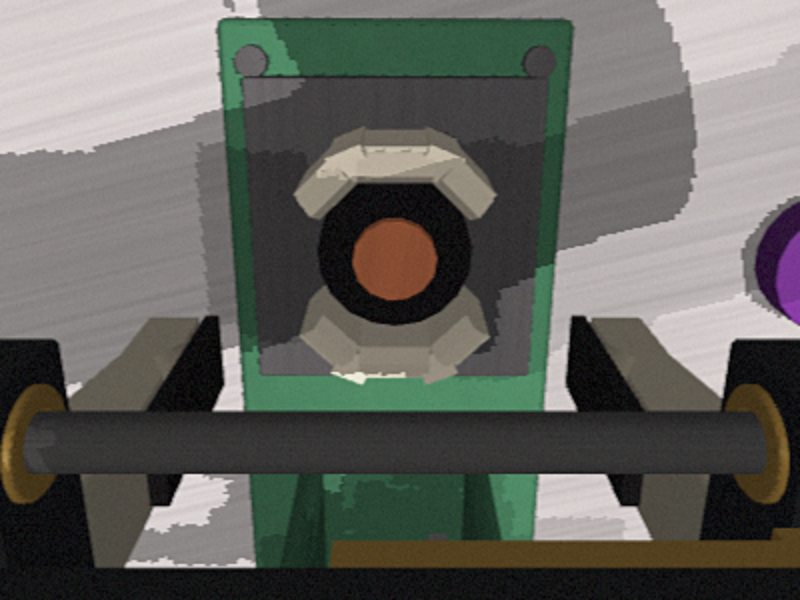

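Emit:
{"fn": "carry_out", "kwargs": {"commands": [-0.2,0.72,0,0,-1,-0.22,1,0,0,-1,-0.22,1,0,0,-1,-0.22,1,0,0,-1,-0.22,1,0,0,-1,-0.22,1,0,0,-1,-0.22,1,0,0,-1,-0.22,0.8,0,0,-1]}}

```text
time_s: 9.25
tcp_pos: [0.4416, 0.1313, 0.1335]
eef_rot: [-179.9, -0.0, 165.8]
contact_force: [0.9, 0.5, -0.8]
gripper_width: 0.0875
```

Emit:
{"fn": "carry_out", "kwargs": {"commands": [-0.22,0.5,0,0,-1,0,0.2,-0.7,0,-1,0,0,-0.8,0,-1,0,0,-0.7,0,-1,0,0,-0.4,0,-1,0,0,-0.12,0,-1,0,0,0,0,-1,0,0,0,0,0.6], "grip_force": 12}}

```text
time_s: 10.05
tcp_pos: [0.4331, 0.1574, 0.0254]
eef_rot: [-179.9, -0.1, 165.7]
contact_force: [-0.2, 0.6, 1.0]
gripper_width: 0.0839
```

Emit:
{"fn": "carry_out", "kwargs": {"commands": [0,0,0,0,0.6,0,0,0,0,0.6,0,0,0,0,0.6,0,0,0,0,0.6,0,0,0,0,0.6]}}

```text
time_s: 10.55
tcp_pos: [0.4339, 0.1577, 0.0253]
eef_rot: [-180.0, 0.0, 165.7]
contact_force: [0.7, -0.3, 1.0]
gripper_width: 0.0561
```

Emit:
{"fn": "carry_out", "kwargs": {"commands": [0,0,0.4,0,0.6,0,0,0.7,0,0.6,0,0,0.8,0,0.6,0.15,-0.52,0.6,0,0.6,0.22,-1,0,0,0.6,0.22,-1,0,0,0.6,0.22,-1,0,0,0.6,0.22,-1,0,0,0.6]}}

```text
time_s: 11.35
tcp_pos: [0.4746, -0.0247, 0.1253]
eef_rot: [-180.0, -0.0, 165.7]
contact_force: [0.5, 0.1, -0.9]
gripper_width: 0.056
```

Emit:
{"fn": "carry_out", "kwargs": {"commands": [0.22,-1,0,0,0.6,0.22,-1,0,0,0.6,0.22,-0.8,0,0,0.6,0.17,-0.6,0,0,0.6,0.1,-0.3,0,0,0.6,0,0,0,0,0.6,0,0,0,0,0.6]}}

```text
time_s: 12.05
tcp_pos: [0.5117, -0.1707, 0.125]
eef_rot: [180.0, -0.1, 165.7]
contact_force: [0.4, -0.5, 0.1]
gripper_width: 0.0562
```

```bash
python3 -c "
from h import *
s=snap('wrist','w5');print(s['tcp_pos'],s['eef_rot'],s['gripper_width'],s['contact_force'])
a=cv2.imread('pics/w5.png')[130:430,120:520];cv2.imwrite('pics/w5c.png',cv2.resize(a,(800,600)))"
```

```text
[ 0.51165933 -0.17074441  0.12495073] [ 1.79999859e+02 -5.97697482e-02  1.65682932e+02] 0.05619345440205261 [ 0.38929203 -0.53604969  0.07400752]
```

View pics/w5c.png

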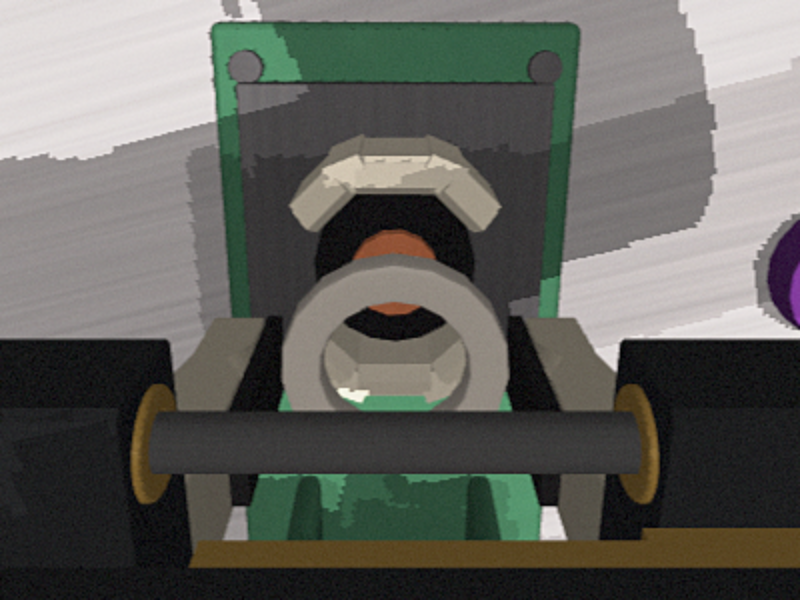

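Emit:
{"fn": "carry_out", "kwargs": {"commands": [0.01,-0.005,-0.5,0,0.6,0,0,-0.4,0,0.6,0,0,-0.25,0,0.6,0,0,-0.15,0,0.6,0,0,-0.15,0,0.6,0,0,-0.13,0,0.6,0,0,0,0,0.6,0,0,0,0,0.6]}}

```text
time_s: 12.9
tcp_pos: [0.5128, -0.1713, 0.0624]
eef_rot: [-180.0, 0.0, 165.7]
contact_force: [-1.0, 0.2, -0.2]
gripper_width: 0.0565
```

Emit:
{"fn": "carry_out", "kwargs": {"commands": [0,0,-0.04,0,0.6,0,0,0,0,0.6,0,0,0,0,-1,0,0,0,0,-1,0,0,0,0,-1,0,0,0,0,-1,0,0,0,0,-1]}}

```text
time_s: 13.6
tcp_pos: [0.5126, -0.1713, 0.0606]
eef_rot: [180.0, 0.0, 165.7]
contact_force: [-0.6, -0.4, 0.4]
gripper_width: 0.0861
```

Emit:
{"fn": "carry_out", "kwargs": {"commands": [0,0,0.3,0,-1,0,0,0.6,0,-1,0,0,0.8,0,-1,0,0,0.2,0,-1,0,0,0,0,-1,0,0,0,0,-1]}}

```text
time_s: 14.2
tcp_pos: [0.5122, -0.1712, 0.1365]
eef_rot: [180.0, 0.0, 165.7]
contact_force: [0.2, 0.3, -0.5]
gripper_width: 0.0876
```

```bash
python3 -c "
from h import *
s=snap('wrist','w6');print(s['tcp_pos'],s['eef_rot'],s['gripper_width'],s['contact_force'])
a=cv2.imread('pics/w6.png')[210:360,220:420];cv2.imwrite('pics/w6c.png',cv2.resize(a,(600,450)))"
```

```text
[ 0.51224104 -0.17115434  0.13646073] [1.79980155e+02 1.18444986e-04 1.65705844e+02] 0.08760602937975018 [ 0.22394885  0.27975947 -0.53335049]
```

View pics/w6c.png

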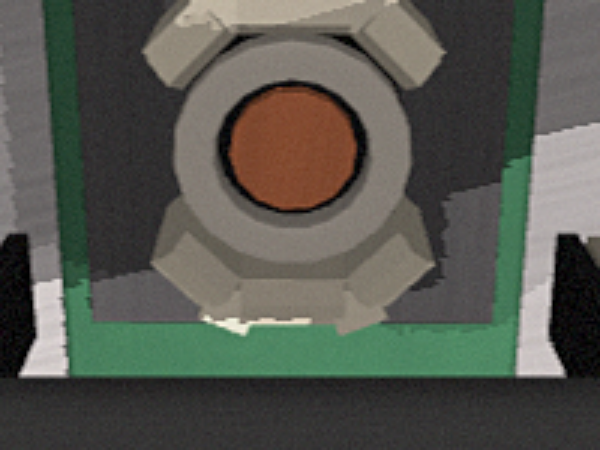

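Emit:
{"fn": "carry_out", "kwargs": {"commands": [-0.1,0.79,0,0,-1,-0.1,1,0,0,-1,-0.1,1,0,0,-1,-0.1,1,0,0,-1,-0.1,1,0,0,-1,-0.1,1,0,0,-1,-0.1,1,0,0,-1,-0.1,1,0,0,-1]}}

```text
time_s: 15.05
tcp_pos: [0.4796, 0.1416, 0.1355]
eef_rot: [-179.9, -0.1, 165.7]
contact_force: [-0.2, 0.4, -0.8]
gripper_width: 0.0877
```

Emit:
{"fn": "carry_out", "kwargs": {"commands": [-0.1,1,0,0,-1,-0.1,1,0,0,-1,-0.1,1,0,0,-1,-0.05,0.6,0,0,-1,0,0.3,-0.7,0,-1,0,0,-0.8,0,-1,0,0,-0.7,0,-1,0,0,-0.4,0,-1], "grip_force": 20}}

```text
time_s: 15.85
tcp_pos: [0.465, 0.2948, 0.029]
eef_rot: [-179.7, -0.1, 165.7]
contact_force: [0.1, 0.1, 0.7]
gripper_width: 0.0877
```

Emit:
{"fn": "carry_out", "kwargs": {"commands": [0,0,-0.14,0,-1,0,0,0,0,-1,0,0,0,0,0.6,0,0,0,0,0.6,0,0,0,0,0.6,0,0,0,0,0.6,0,0,0,0,0.6,0,0,0,0,0.6]}}

```text
time_s: 16.65
tcp_pos: [0.4666, 0.2963, 0.027]
eef_rot: [180.0, 0.0, 165.7]
contact_force: [0.2, -0.3, 0.6]
gripper_width: 0.0551
```

Emit:
{"fn": "carry_out", "kwargs": {"commands": [0,0,0.4,0,0.6,0,0,0.7,0,0.6,0,0,0.8,0,0.6,0.09,-0.59,0.6,0,0.6,0.1,-1,0,0,0.6,0.1,-1,0,0,0.6,0.1,-1,0,0,0.6,0.1,-1,0,0,0.6]}}

```text
time_s: 17.45
tcp_pos: [0.4859, 0.1113, 0.1271]
eef_rot: [180.0, 0.0, 165.7]
contact_force: [0.2, 0.4, -0.8]
gripper_width: 0.0553
```

Emit:
{"fn": "carry_out", "kwargs": {"commands": [0.1,-1,0,0,0.6,0.1,-1,0,0,0.6,0.1,-1,0,0,0.6,0.1,-1,0,0,0.6,0.1,-1,0,0,0.6,0.1,-1,0,0,0.6,0.1,-0.7,0,0,0.6,0.05,-0.4,0,0,0.6]}}

```text
time_s: 18.25
tcp_pos: [0.516, -0.1734, 0.1268]
eef_rot: [-180.0, -0.0, 165.6]
contact_force: [-0.0, 0.2, -0.4]
gripper_width: 0.0548
```

Emit:
{"fn": "carry_out", "kwargs": {"commands": [0,0,0,0,0.6,0,0,0,0,0.6,0,0,0,0,0.6]}}

```text
time_s: 18.55
tcp_pos: [0.516, -0.1706, 0.1269]
eef_rot: [180.0, -0.0, 165.7]
contact_force: [-0.5, -0.2, 0.2]
gripper_width: 0.0549
```

Emit:
{"fn": "carry_out", "kwargs": {"commands": [-0.085,-0.01,0,0,0.6,0,0,-0.4,0,0.6,0,0,-0.4,0,0.6,0,0,-0.2,0,0.6,0,0,-0.15,0,0.6,0,0,-0.15,0,0.6,0,0,-0.06,0,0.6,0,0,0,0,0.6]}}

```text
time_s: 19.35
tcp_pos: [0.5128, -0.1716, 0.0725]
eef_rot: [-180.0, -0.0, 165.7]
contact_force: [-0.2, -0.1, -0.3]
gripper_width: 0.0549
```

Emit:
{"fn": "carry_out", "kwargs": {"commands": [0,0,-0.015,0,0.6,0,0,0,0,0.6,0,0,0,0,-1,0,0,0,0,-1,0,0,0,0,-1,0,0,0,0,-1,0,0,0,0,-1]}}

```text
time_s: 20.05
tcp_pos: [0.5128, -0.1717, 0.072]
eef_rot: [180.0, 0.0, 165.7]
contact_force: [-0.0, 0.4, 0.2]
gripper_width: 0.0859
```

Emit:
{"fn": "carry_out", "kwargs": {"commands": [0,0,0.3,0,-1,0,0,0.6,0,-1,0,0,0.6,0,-1,0,0,0.2,0,-1,0,0,0,0,-1,0,0,0,0,-1]}}

```text
time_s: 20.65
tcp_pos: [0.5125, -0.1716, 0.1398]
eef_rot: [180.0, -0.0, 165.7]
contact_force: [0.9, 0.0, -0.0]
gripper_width: 0.0873
```

```bash
python3 -c "
from h import *
s=snap('wrist','w7');print(s['tcp_pos'],s['eef_rot'],s['joints'].round(1),s['gripper_width'],s['contact_force'])
a=cv2.imread('pics/w7.png')[210:360,220:420];
b=cv2.resize(cv2.imread('pics/s0.png')[165:245,220:300],(400,400),interpolation=cv2.INTER_CUBIC)
cv2.imwrite('pics/w7c.png',np.hstack([cv2.resize(a,(400,400)),b]))
c=ld('d0')[2][:,:,::-1]
M=R.from_euler('z',-14.3,degrees=True).as_matrix()
# handle triangulation: compare predicted ends in both images using refined press pose
E=np.array([(.146,-.085,.31),(.146,.085,.31)])@M.T+[.5125,-.1705,0]
print(E, (proj('s0',E)-[220,165])*5, proj('d0',E))
"
```

```text
[ 0.5124512  -0.17156984  0.13975453] [ 1.79985032e+02 -9.42054764e-03  1.65708316e+02] [   2.3   13.6  -24.7   -0.   -51.7 -106.5] 0.08725352316484342 [ 0.94492415  0.01844982 -0.03592564]
[[ 0.63298138 -0.28892819  0.31      ]
 [ 0.67497121 -0.12419552  0.31      ]] [[ 70.52607519  76.46167004]
 [299.65339558 290.9521853 ]] [[343.75305534 148.07236204]
 [302.4699742  169.60874263]]
```

View pics/w7c.png

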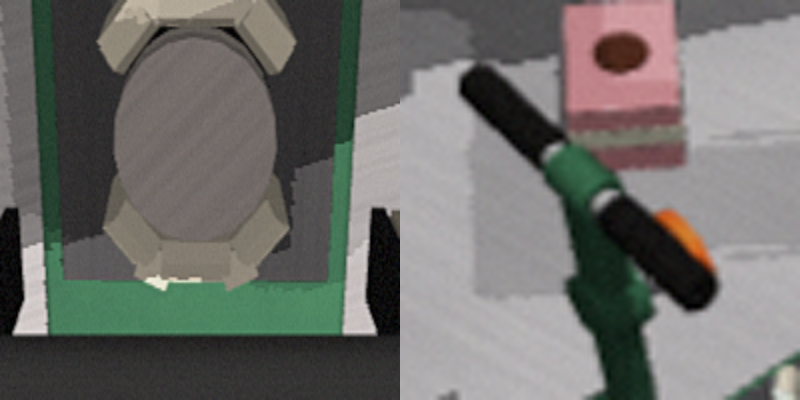

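Disc lies flat in the pocket (left), handle ends near where predicted (right, (80,85) and (300,290)). Now go up and over to the handle.

Emit:
{"fn": "carry_out", "kwargs": {"commands": [0,0,1,0,-1,0,0,1,0,-1,0,0,1,0,-1,0,0,1,0,-1,0,0,1,1,-1,0,0,1,1,-1,0,0,1,1,-1,0,0,0,1,-1]}}

```text
time_s: 21.5
tcp_pos: [0.5143, -0.1723, 0.4248]
eef_rot: [-179.9, 0.4, -178.1]
contact_force: [-0.3, -0.4, -1.1]
gripper_width: 0.0872
```

Emit:
{"fn": "carry_out", "kwargs": {"commands": [0.4,-0.28,0,1,-1,0.4,-0.28,0,1,-1,0.4,-0.28,0,1,-1,0.4,-0.28,0,1,-1,0.4,-0.28,0,1,-1,0.4,-0.28,0,1,-1,0.4,-0.28,0,1,-1,0.4,-0.28,0,1,-1]}}

```text
time_s: 22.3
tcp_pos: [0.6415, -0.2617, 0.418]
eef_rot: [179.9, -0.1, -146.1]
contact_force: [0.6, -0.7, -0.4]
gripper_width: 0.0881
```

Emit:
{"fn": "carry_out", "kwargs": {"commands": [0,0,0,1,-1,0,0,0,1,-1,0,0,0,1,-1,0,0,0,1,-1,0,0,0,1,-1,0,0,0,1,-1,0,0,0,1,-1,0,0,0,1,-1]}}

```text
time_s: 23.1
tcp_pos: [0.6409, -0.2612, 0.418]
eef_rot: [179.8, -0.0, -114.1]
contact_force: [-0.7, 0.2, 0.3]
gripper_width: 0.0874
```

Emit:
{"fn": "carry_out", "kwargs": {"commands": [0,0,0,1,-1,0,0,0,1,-1,0,0,0,0.5,-1,0,0,0,0,-1,0,0,0,0,-1]}}

```text
time_s: 23.6
tcp_pos: [0.6409, -0.2612, 0.4188]
eef_rot: [179.9, -0.0, -104.3]
contact_force: [-0.3, 0.0, -0.1]
gripper_width: 0.0877
```

```bash
python3 -c "
from h import *
s=snap('wrist','w8');print(s['tcp_pos'],s['eef_rot'],s['joints'].round(1),s['gripper_width'],s['contact_force'])
M=R.from_euler('z',-14.3,degrees=True).as_matrix()
E=np.array([(.146,-.085,.31),(.146,.085,.31),(.146,-.055,.32)])@M.T+[.5125,-.1712,0]
print(E[2],proj('w8',E))"
```

```text
[ 0.64088762 -0.26121718  0.4187518 ] [ 1.79896449e+02 -6.61888311e-03 -1.04343358e+02] [ -6.1  19.6  20.8  -0.  -91.3  -8.3] 0.0876621413194107 [-0.26372918  0.01431826 -0.10185618]
[ 0.64039135 -0.26055772  0.32      ] [[316.44956537 210.17265606]
 [316.80203172 402.85022936]
 [316.53388541 254.1489236 ]]
```

View pics/w8.png

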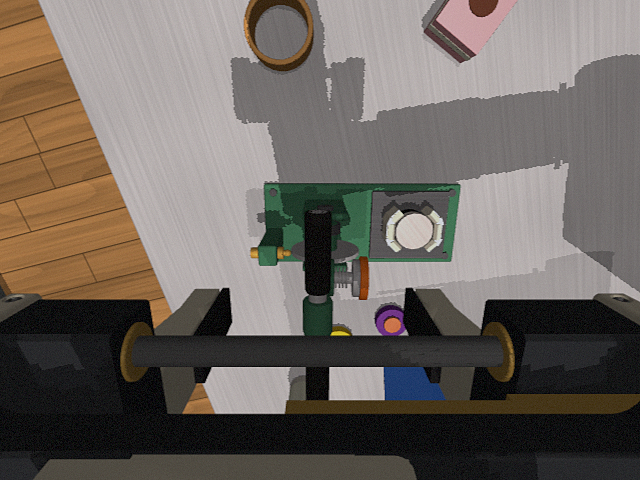

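Handle bar at u=318, its end at v=210, as predicted. Descend and grip the sleeve.

Emit:
{"fn": "carry_out", "kwargs": {"commands": [0,0,-0.6,0,-1,0,0,-0.7,0,-1,0,0,-0.7,0,-1,0,0,-0.4,0,-1,0,0,-0.25,0,-1,0,0,0,0,-1], "grip_force": 45}}

```text
time_s: 24.25
tcp_pos: [0.6404, -0.2611, 0.3124]
eef_rot: [179.9, -0.0, -104.3]
contact_force: [0.3, -0.0, 0.7]
gripper_width: 0.0876
```

Emit:
{"fn": "carry_out", "kwargs": {"commands": [0,0,0,0,1,0,0,0,0,1,0,0,0,0,1,0,0,0,0,1,0,0,0,0,1,0,0,0,0,1,0,0,0,0,1,0,0,0,0,1]}}

```text
time_s: 25.05
tcp_pos: [0.6408, -0.2613, 0.3139]
eef_rot: [180.0, -0.0, -104.3]
contact_force: [-0.1, -0.4, 0.2]
gripper_width: 0.0293
```

```bash
python3 -c "
import numpy as np
from plant import telemetry
s=telemetry.get_state();print(s['tcp_pos'],s['contact_force'],s['gripper_width'])
ph=np.linspace(-.0524,1.5676,25)
x=.135-.215*np.sin(ph);z=.095+.215*np.cos(ph)
d=np.diff(x)
print(np.c_[ph[1:]+.0524,d*.969/.04,-d*.247/.04,np.diff(z)/.04].round(3))
print((x[-1]-x[0])*.969,-(x[-1]-x[0])*.247,z[-1]-z[0])"
```

```text
[ 0.64080093 -0.26127222  0.31394463] [-0.10969385 -0.38460661  0.18197758] 0.029300130655071192
[[ 0.068 -0.351  0.09   0.007]
 [ 0.135 -0.351  0.089 -0.018]
 [ 0.202 -0.349  0.089 -0.042]
 [ 0.27  -0.346  0.088 -0.066]
 [ 0.338 -0.34   0.087 -0.09 ]
 [ 0.405 -0.334  0.085 -0.114]
 [ 0.473 -0.326  0.083 -0.137]
 [ 0.54  -0.316  0.081 -0.159]
 [ 0.608 -0.305  0.078 -0.181]
 [ 0.675 -0.292  0.075 -0.201]
 [ 0.742 -0.278  0.071 -0.221]
 [ 0.81  -0.263  0.067 -0.24 ]
 [ 0.878 -0.247  0.063 -0.258]
 [ 0.945 -0.23   0.059 -0.275]
 [ 1.013 -0.211  0.054 -0.29 ]
 [ 1.08  -0.192  0.049 -0.304]
 [ 1.148 -0.171  0.044 -0.317]
 [ 1.215 -0.15   0.038 -0.328]
 [ 1.283 -0.129  0.033 -0.338]
 [ 1.35  -0.106  0.027 -0.346]
 [ 1.418 -0.083  0.021 -0.352]
 [ 1.485 -0.06   0.015 -0.357]
 [ 1.553 -0.037  0.009 -0.361]
 [ 1.62  -0.013  0.003 -0.362]]
-0.219245694661198 0.05588615746265831 -0.21401768924171183
```

Fingers still closing (29 mm); let them finish, then swing.

Emit:
{"fn": "carry_out", "kwargs": {"commands": [0,0,0,0,1,0,0,0,0,1,0,0,0,0,1,0,0,0,0,1,0,0,0,0,1,0,0,0,0,1]}}

```text
time_s: 25.65
tcp_pos: [0.6406, -0.2612, 0.3139]
eef_rot: [180.0, -0.0, -104.3]
contact_force: [-3.0, -0.0, 1.0]
gripper_width: 0.0189
```

Emit:
{"fn": "carry_out", "kwargs": {"commands": [-0.35,0.09,0.005,0,1,-0.35,0.09,-0.02,0,1,-0.35,0.09,-0.04,0,1,0,0,0,0,1]}}

```text
time_s: 26.05
tcp_pos: [0.5986, -0.2503, 0.3118]
eef_rot: [-179.9, 0.0, -104.3]
contact_force: [3.2, -1.2, -4.5]
gripper_width: 0.0185
```

Emit:
{"fn": "carry_out", "kwargs": {"commands": [-0.346,0.088,-0.066,0,1,-0.34,0.087,-0.09,0,1,-0.334,0.085,-0.114,0,1,-0.326,0.083,-0.137,0,1,-0.316,0.081,-0.159,0,1,-0.305,0.078,-0.181,0,1,-0.292,0.075,-0.2,0,1,0,0,0,0,1]}}

```text
time_s: 26.85
tcp_pos: [0.5092, -0.2273, 0.2743]
eef_rot: [-179.9, 0.0, -104.3]
contact_force: [4.5, -0.4, 0.6]
gripper_width: 0.0189
```

Emit:
{"fn": "carry_out", "kwargs": {"commands": [-0.278,0.071,-0.221,0,1,-0.263,0.067,-0.24,0,1,-0.247,0.063,-0.258,0,1,-0.23,0.059,-0.275,0,1,-0.211,0.054,-0.29,0,1,-0.192,0.049,-0.304,0,1,0,0,0,0,1]}}

```text
time_s: 27.55
tcp_pos: [0.4521, -0.2127, 0.2106]
eef_rot: [-180.0, 0.0, -104.3]
contact_force: [-0.5, 4.3, 8.2]
gripper_width: 0.019
```

Emit:
{"fn": "carry_out", "kwargs": {"commands": [-0.171,0.044,-0.317,0,1,-0.15,0.038,-0.328,0,1,-0.129,0.033,-0.338,0,1,-0.106,0.027,-0.346,0,1,0,0,0,0,1,0,0,0,0,1]}}

```text
time_s: 28.15
tcp_pos: [0.4299, -0.207, 0.158]
eef_rot: [179.9, 0.0, -104.3]
contact_force: [-3.1, 6.3, 7.8]
gripper_width: 0.0189
```

Emit:
{"fn": "carry_out", "kwargs": {"commands": [-0.083,0.021,-0.352,0,1,-0.06,0.015,-0.357,0,1,0,0,0,0,1,-0.037,0.009,-0.36,0,1,-0.013,0.003,-0.3,0,1,0,0,0,0,1,0,0,0,0,1]}}

```text
time_s: 28.85
tcp_pos: [0.422, -0.205, 0.1032]
eef_rot: [179.9, -0.0, -104.3]
contact_force: [-4.5, 8.8, 12.5]
gripper_width: 0.019
```

```bash
cat > k.py <<'E'
from h import *
import sys
f=sys.argv[1]; s=snap('side',f); snap('scene',f+'s'); print(s['tcp_pos'],s['contact_force'],s['moment'],s['gripper_width'],s['time_s'])
h=s['tcp_pos'][2]-.003-.001; print('theta~',.0524+np.arccos(np.clip((h-.095)/.215,-1,1)))
E
python3 k.py d1
```

```text
[ 0.421968   -0.20495476  0.10321297] [-4.53872352  8.84023836 12.49924383] [3.12035508 1.87556759 0.03989456] 0.01896981818900892 28.85
theta~ 1.6035998831447327
```

Emit:
{"fn": "carry_out", "kwargs": {"commands": [0,0,-0.04,0,1,0,0,-0.04,0,1,0,0,0,0,1,0,0,0,0,1]}}

```text
time_s: 29.35
tcp_pos: [0.422, -0.205, 0.1005]
eef_rot: [179.9, 0.0, -104.3]
contact_force: [-6.0, 9.8, 14.8]
gripper_width: 0.0187
```

```bash
python3 k.py d2
```

```text
[ 0.42197059 -0.20499517  0.10045134] [-5.99569877  9.82065599 14.80307448] [3.36151203 2.15934515 0.00877066] 0.018745218436581102 29.35
theta~ 1.6164458708728107
```

Emit:
{"fn": "carry_out", "kwargs": {"commands": [0,0,-0.05,0,1,0,0,0,0,1,0,0,0,0,1]}}

```text
time_s: 29.75
tcp_pos: [0.422, -0.205, 0.0985]
eef_rot: [179.9, -0.0, -104.3]
contact_force: [-6.0, 10.5, 16.3]
gripper_width: 0.0189
```

Emit:
{"fn": "carry_out", "kwargs": {"commands": [0,0,-0.05,0,1,0,0,0,0,1,0,0,0,0,1]}}

```text
time_s: 30.05
tcp_pos: [0.422, -0.205, 0.0967]
eef_rot: [179.9, -0.0, -104.3]
contact_force: [-6.4, 10.0, 16.7]
gripper_width: 0.019
```

```bash
python3 k.py d3; python3 - <<'E'
from h import *
M=R.from_euler('z',-14.3,degrees=True).as_matrix()
for th in (1.5,1.56,1.6,1.65):
    a=th-.0524; E=[.135-.215*np.sin(a),.085,.095+.215*np.cos(a)]
    P=np.array([E,[E[0],.03,E[2]]])@M.T+[.5125,-.1712,0]
    print(th,proj('d3',P).round(1).tolist(),proj('d3s',P).round(1).tolist())
for f in('d1','d2','d3'):
    for v in ('','s'):
        P=proj(f+v,np.array([[-.08,.06,.097],])@M.T+[.5125,-.1712,0])[0].astype(int)
        g=ld(f+v)[2][P[1]-12:P[1]+13,P[0]].astype(int).sum(1)//3; print(f+v,P,g)
E
```

```text
[ 0.42199292 -0.20499605  0.0966778 ] [-6.35108111  9.99729915 16.69790584] [3.55126601 2.48127328 0.00459924] 0.019011242443985728 30.05
theta~ 1.633997460108631
1.5 [[373.0, 262.8], [385.3, 252.6]] [[352.2, 228.5], [338.1, 216.7]]
1.56 [[373.2, 267.1], [385.4, 256.8]] [[352.2, 231.4], [338.3, 219.7]]
1.6 [[373.2, 269.8], [385.3, 259.5]] [[352.1, 233.4], [338.3, 221.7]]
1.65 [[373.0, 273.2], [385.1, 262.8]] [[351.8, 236.0], [338.1, 224.3]]
d1 [378 266] [116 129 107 108 114 100  66  41  33  35  37  34  33  34  38  48  72  86
  84  73  64  52  51  50  55]
d1s [345 228] [112 110  94  85  87  83  65  34   7  12  10  17  10  10   9   6  33  88
 110 111  99  86  84  83  86]
d2 [378 266] [ 63  85 105 111 115 113  92  59  42  38  36  37  33  34  35  41  45  70
  80  73  59  52  52  50  53]
d2s [345 228] [113 113  92  85  83  84  84  70  28  10   8  12   7  11   9   4   7  56
 101 111  98  87  82  86  89]
d3 [378 266] [ 57  65  83 109 115 119 117 100  68  44  37  33  37  34  32  40  38  43
  57  66  62  57  56  51  52]
d3s [345 228] [112  98  87  83  87  85  87  86  63  29   8  11   7  11  12   7   3  21
  76 105  99  86  83  86  86]
```

Emit:
{"fn": "carry_out", "kwargs": {"commands": [0,0,0,0,1,0,0,0,0,1,0,0,0,0,1,0,0,0,0,1,0,0,0,0,1,0,0,0,0,1]}}

```text
time_s: 30.75
tcp_pos: [0.422, -0.205, 0.0967]
eef_rot: [179.9, -0.0, -104.3]
contact_force: [-6.8, 9.2, 17.6]
gripper_width: 0.0188
```

```bash
python3 k.py d4; python3 - <<'E'
from h import *
M=R.from_euler('z',-14.3,degrees=True).as_matrix()
for f in('d4','d4s'):
    d=[]
    for y in (.045,.055,.065,.075):
        P=proj(f,np.array([[-.08,y,.095+.215*np.cos(1.62-.0524)]])@M.T+[.5125,-.1712,0])[0]; u=int(round(P[0])); v=int(P[1])
        g=ld(f)[2][v-12:v+13,u].astype(int).mean(1); k=np.where(g<62)[0]; k=k[abs(k-12)<7]; d.append((v-12+(k[0]+k[-1])/2-P[1]).round(1))
    print(f,'bar centre minus prediction at 1.62, px',d)
E
```

```text
[ 0.42196544 -0.20501825  0.09669592] [-6.80043572  9.17337864 17.63581975] [ 3.58936129e+00  2.52902654e+00 -1.78273869e-04] 0.018788532978821104 30.75
theta~ 1.6339131734443306
d4 bar centre minus prediction at 1.62, px [np.float64(0.4), np.float64(0.5), np.float64(-0.4), np.float64(0.7)]
d4s bar centre minus prediction at 1.62, px [np.float64(0.6), np.float64(0.5), np.float64(0.4), np.float64(0.2)]
```

Both cameras put the lever at about 1.62–1.63, and the holding force is steady at 17.6 N. Handing in.

```bash
python3 -c "
from plant import r
print(r.close_job())"
```

```text
the job is handed in; nothing more can be done
None
```

I stacked the body (magnet up), the spacer and the disc in the press pocket, in that order. I then swung the handle over and down, and handed the job in at about 31 s with the arm still holding the handle down.

- **Stack:** wrist pictures after each release showed the body, the spacer and the disc lying flat between the jaws. I had used up my viewed pictures by then, so I did not look at the stack again under the pad.
- **Lever angle:** the tool height gives about 1.63 rad. The handle bar in the side and scene images lies within 0.7 px of its predicted place at 1.62 rad. Third click counts from 1.585 and the end stop is at 1.65.
- **Holding force:** 17.6 N upward on the tool, steady, which fits the 14 to 18 N expected with the stack clamped.
- **Side load:** a sideways force of about 11 N also remained on the grip. It probably comes from a small error in my estimate of the press position, and I left it.
- **Other objects:** I never moved the arm to the carton, the bottle, the tape roll or the look-alikes. I did not take a final picture to check them.

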